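# Stopper the oil flask and hold it down in its sprung cradle

### The arm

A 7-joint arm with a two-finger parallel gripper is mounted at the origin on the work surface. World frame = base frame: x ahead of the robot, y to its left, z up, the work surface at z = 0. Lengths are in m, angles in rad, forces in N, time in s.
With the tool pointing down it reaches from about 0.425 to 0.875 m from the base axis. Payload 4.7 kg.
Tool frame: the origin (TCP) lies on the mounting face of the last link; the fingertips stand 182 mm ahead of it and the grasp point (between the pads) lies 164 mm ahead of it; z points along the fingers, y is the direction in which the jaws open and shut (so a half turn about z gives the same grasp; the last joint's range is limited). The gripper opens to 87 mm and grips with 3 to 60 N. Pads are 19 mm wide; open, the fingers measure 117 mm over their backs; the gripper's body (75 mm by 190 mm) begins 51 mm behind the grasp point.
Start: joints at [-1.28, 0.321, -0.07, 1.45, 0.023, 1.371, -0.057], TCP at [0.178, 0.625, 0.405] pointing down, gripper open.
Joint ranges: [-2.86, 2.86], [-0.3, 2.09], [-1.38, 1.24], [0.06, 2.45], [-1.56, 4.7], [0.09, 2.05], [-2.69, 2.69]. Speed limits (rad/s): [2.57, 2.57, 3.14, 3.14, 3.14, 3.14, 3.14].

### API

Orientations are given as a rotation vector (axis times angle).
In Python, from bench import ctrl gives the robot as it stands. The module is installed in compiled form; this text tells all that it offers.
- The arm moves only by the tool play_rows, never from a script. Its argument "targets" is text: rows parted by semicolons, each of 7 numbers parted by spaces: the shift along the tool's x, y, z in cm, then the turn, a rotation vector about the tool's x, y, z in rad, then the opening, from -1 (shut) to 1 (fully open). In form: x y z ax ay az grip; .... A call has 1 to 20 rows; each row shifts and turns the pose as measured when the row begins, along the tool's axes as they then stand; what a row does not reach is not made up. A row lasts 1/8 s, in which the tool goes at most 62.5 mm and 10.7 degrees, less where a joint would pass 70% of its speed; a pose out of reach is approached as far as the arm can. A call is refused whole if a number of a shift passes 6.25 or a number of a turn 0.188, either way. A call with a gripper value outside its range is refused whole. The fingers move at their own pace and stop on an object; "newtons" is the grip in N (left out, the last holds). Time passes only in rows, so rows that do not move let the fingers close. It gives the time, the measured TCP pose, the force and the opening at its end, in the units of the state.
- ctrl.get_state(): the state, without advancing time (a new reading comes with each control period).
- ctrl.get_image(name): name is "scene" or "side" or "wrist"; returns a dict with "pixels" (400x640x3 uint8, blue, green, red), "depth" (400x640 float32, m along the optical axis (not along the pixel's ray), 0 where there is no reading), "intrinsics" (3x3 intrinsics, pixels), "R" (3x3) and "t" (3): a world point X has camera coordinates R X + t. Camera axes: x right, y down, z forward; pixel columns grow to the right and rows downward; lengths in m; the calibration is good to about 2 mm. A picture is of the moment at which its call begins.
- ctrl.close_job(): hands the job in, once; it reports no verdict.
The state is a dict: "time": time; "joint_positions": joint angles; "qd": joint speeds; "joint_torque": joint torques, N m; "position": TCP position; "tool_rot": TCP orientation; "ft_force": force on the tool from outside, world axes, zero at the start; "torque": the same for the moment, N m; "grip_width": opening from 0.0 (shut) to 1.0 (fully open).
Only numpy, scipy, OpenCV 4.12 (cv2) and the standard library are available. Lean on these libraries where they do the work, as an engineer would, in place of code of your own. Each camera call takes 0.05 s, during which the arm holds its last target.

### The job

Put the stopper fully into the neck of the oil flask where the flask stands on the bench. Then lift the stoppered flask, set it upright in the ring of the sprung cradle and press it straight down until the ring is all the way down at its stop. Finish while still holding it pressed down there, so that I can strap it in; do not tip the flask over and leave the mallet, gouge, carved strip and tin where they lie.

Things in the scene. Friction and masses are not known exactly. Their poses are not given: they have to be found in the camera images.
- flask: Loose amber glass oil flask, about 0.25 kg, 104 mm tall: a round belly of 34 mm radius (its centre 29 mm above the underside) on a small flat foot of 18 mm radius, with a straight open neck on top. The neck is 30 mm in outer diameter and 22 mm in bore, from 60 to 104 mm above the underside; it is hollow down to 60 mm. Stands on the bench at the start. Origin at the centre of the underside, z up through the neck.
- flask_mouth (a point): Centre of the flask's mouth, in the plane of the neck's rim, 104 mm above the underside.
- stopper: Loose turned stopper, about 30 g, 58 mm tall: a cork taper 13 mm in diameter at its lower tip and 19 mm at the top of its 26 mm length, below a wooden cylindrical head 26 mm in diameter and 32 mm tall (its top edge bevelled). Origin at the centre of the lower tip, z up through the head; the head's flat underside is 26 mm above the origin and lands on the flask's rim when the stopper is fully in. Starts upright in the rest.
- rest: Fixed dark wooden block, 75 x 75 x 34 mm, with one hole of 22 mm in its top in which the stopper stands at the start, its head's underside on the block's top. Origin at the centre of the block's underside.
- cradle: Fixed sprung cradle: a wooden base 120 x 120 x 14 mm, above which a flat aluminium ring (52 mm bore, 88 mm outer diameter, 8 mm thick) rides on three small springs. The flask's belly sits down into the ring's bore, so that the flask's underside is then about 7 mm below the ring's top. Origin at the centre of the base's underside.
- ring_seat (a point): Centre of the ring's bore in the plane of the ring's top; 70 mm above the bench when the ring is up, 50 mm when it is fully down. Moves with the ring.
- ring (a joint): How far the ring is pressed down, in m: 0 up, 0.020 fully down on its stop. The spring takes about 6 N to start moving and 14 N at the stop; the flask's own weight (about 3 N) hardly moves it, and it springs up when let go.
- mallet: Bystander: wooden joiner's mallet lying beyond the work, head 70 x 120 x 60 mm, round handle 170 mm long. Origin under the middle of the head.
- gouge: Bystander: carving gouge, 210 mm long, 22 mm high, wooden handle and steel blade. Origin on its underside near its middle.
- strip: Bystander: carved limewood strip 260 x 70 x 22 mm with three rosettes, 38 mm high in all. Origin at the centre of its underside.
- tin: Bystander: closed wax tin, 64 mm in diameter, 45 mm tall. Origin at the centre of its underside.
There are look-alikes about, which are no part of the job. Of the things that look like the flask, the largest one is meant.

How it is judged:
On the way, in this order (a step that is already met when the one before it is completed fails the run):
1. the stopper is fully in the flask's neck while the flask stands on the bench (z of stopper in the frame of flask between 0.07 and 0.082 m and distance between stopper and flask_mouth below 0.03 m and angle between the z axis of stopper and the z axis of flask, either way round below 0.15 rad and height (world z) of flask below 0.008 m and angle between flask's own z axis and vertical below 0.15 rad), for 0.2 s.
2. the stoppered flask is lifted off the bench (height (world z) of flask above 0.04 m and z of stopper in the frame of flask below 0.084 m), for 0.1 s.
3. the flask sits in the ring and the ring is pressed down (value of joint ring above 0.016 m and horizontal distance between flask and ring_seat below 0.006 m and z of flask in the frame of ring_seat below -0.003 m), for 0.3 s.
At the end, for the whole second after the job is handed in: Ring at least 16 of 20 mm down, pressed by the flask (over 7 N) with the robot still touching flask or stopper; flask at rest, within 6 mm of the ring's centre, underside 3 to 12 mm below the ring's top, within 0.12 rad of upright; stopper within 4 mm of fully in (all of step 3 and z of flask in the frame of ring_seat above -0.012 m and angle between flask's own z axis and vertical below 0.12 rad and contact force between flask and cradle above 7 N and (contact force between any of the arm, the fingers and flask above 1 N or contact force between any of the fingers, the arm and stopper above 1 N) and z of stopper in the frame of flask below 0.082 m and distance between stopper and flask_mouth below 0.03 m and angle between the z axis of stopper and the z axis of flask, either way round below 0.15 rad and linear speed of flask below 0.02 m/s); the arm keeps its last pose, push and grip.
It fails at once if the flask is tipped over (angle between flask's own z axis and vertical above 0.7 rad).
It fails at once if a bystander is moved by more than 30 mm (distance of any of mallet, gouge, strip, tin from where it was at the start of the episode above 0.03 m).
It also fails if it takes over 64 s, if anything falls off the work surface, if the arm or the gripper's body presses on something with over 40 N, if the wrist force passes 120 N, or if a joint passes its speed limit or range.

## Working session

There is one attempt and no reset: what is moved stays moved. The work goes in short steps, Python scripts to look and compute and a tool call to move; the robot and the scene stay as the last step left them, time stands still between calls to the robot, and variables do not carry over. Pictures are saved under pics/ and viewed, and the job is handed in when it is done.

Besides the shell and the picture viewer there is one more tool, called after "Emit:" as a command line: name --argument value ..., lists and objects as JSON in quotes. play_rows: Moves the arm, as the interface text tells. Its arguments: {"type":"object","properties":{"targets":{"type":"string"},"newtons":{"type":"number"}},"required":["targets"]}

```bash
mkdir -p pics; cat > h.py <<'E'
import numpy as np, cv2
from bench import ctrl
def grab(n):
    im=ctrl.get_image(n); return im
def pts(im):
    d=im["depth"]; K=im["intrinsics"]; v,u=np.indices(d.shape)
    c=np.stack([(u-K[0,2])/K[0,0]*d,(v-K[1,2])/K[1,1]*d,d],-1)
    return (c-im["t"])@im["R"]
def save(im,n): cv2.imwrite("pics/"+n+".png",im["pixels"])
def ray(im,u,v,z):
    K=im["intrinsics"]; R=im["R"]; o=-R.T@im["t"]
    r=R.T@np.linalg.solve(K,[u,v,1.]); return o+r*(z-o[2])/r[2]
E
python3 - <<'E'
from h import *
s=ctrl.get_state(); print(s)
for n in("scene","side","wrist"):
    im=grab(n); save(im,n+"0"); np.savez("pics/"+n+"0.npz",**im)
    print(n,(-im["R"].T@im["t"]).round(3),im["R"][2].round(2))
E
```

```text
{'time': 0.0, 'joint_positions': array([-1.27987922,  0.32180755, -0.07006996,  1.45163768,  0.02260408,
        1.37080439, -0.05690124]), 'qd': array([-1.50247765e-03, -1.34693452e-03,  8.55549223e-04,  3.49216859e-05,
        1.33163142e-04,  1.71248348e-03,  1.59465915e-03]), 'joint_torque': array([-2.52382924e-04, -4.91293931e+01, -4.04205183e-01, -3.12534785e+01,
       -6.39248779e-02,  4.32810572e-02,  1.88705289e-04]), 'position': array([0.17762721, 0.6250519 , 0.40368985]), 'tool_rot': array([-4.33391253e-01, -3.11139968e+00,  2.92791572e-03]), 'ft_force': array([-0.45345509, -0.15582969, -0.19514517]), 'torque': array([ 0.06762138,  0.02012217, -0.01110448]), 'grip_width': 1.0011117530069509}
scene [1.06  0.571 0.864] [-0.45 -0.53 -0.72]
side [ 0.131 -0.743  0.59 ] [ 0.45  0.74 -0.5 ]
wrist [0.098 0.648 0.383] [ 0.29 -0.08 -0.95]
```

View pics/scene0.png

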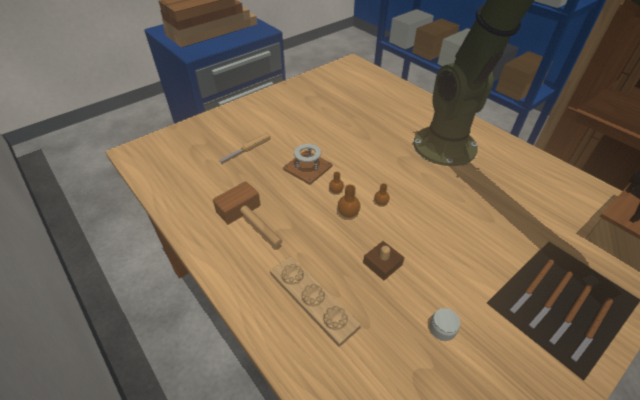

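View pics/side0.png

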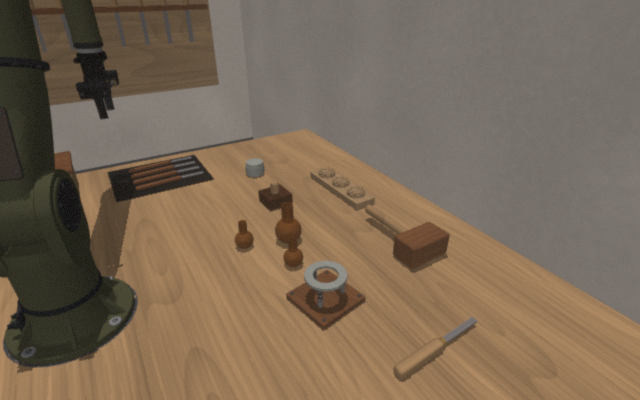

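View pics/wrist0.png

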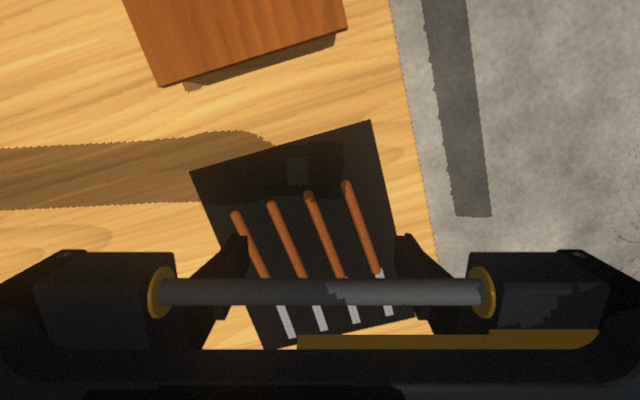

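Scene view: three flask-like things, at (348,202), (336,183) and (382,195). The one at (348,202) looks largest. The stopper in the rest is at (385,256) and the cradle at (307,163). I'll confirm with a crop and measure them.

```bash
python3 - <<'E'
from h import *
S=np.load("pics/scene0.npz"); D=np.load("pics/side0.npz")
a=cv2.resize(S["pixels"][130:290,270:430],(400,400),interpolation=cv2.INTER_CUBIC)
b=cv2.resize(D["pixels"][160:340,210:390],(400,400),interpolation=cv2.INTER_CUBIC)
cv2.imwrite("pics/crop0.png",np.hstack([a,b]))
for n,im in(("scene",S),("side",D)):
    P=pts(im); z=P[...,2]; 
    m=((z>0.012)&(z<0.16)&(P[...,0]>0.1)&(P[...,0]<1.0)&(abs(P[...,1])<0.6)).astype(np.uint8)
    if n=="side": m[:, :150]=0
    k,l,st,c=cv2.connectedComponentsWithStats(m)
    for i in range(1,k):
        if st[i,4]<40: continue
        q=P[l==i]; top=q[q[:,2]>q[:,2].max()-0.008]
        print(n,c[i].round(),st[i,4],"min",q.min(0).round(3),"max",q.max(0).round(3),"topmean",top.mean(0).round(3))
E
```

```text
scene [255. 142.] 152 min [ 0.46  -0.444  0.012] max [ 0.587 -0.418  0.024] topmean [ 0.52  -0.431  0.019]
scene [308. 161.] 774 min [ 0.393 -0.282  0.012] max [ 0.523 -0.149  0.073] topmean [ 0.456 -0.216  0.068]
scene [336. 183.] 210 min [ 0.434 -0.093  0.013] max [ 0.477 -0.052  0.073] topmean [ 0.454 -0.075  0.069]
scene [244. 209.] 1583 min [ 0.674 -0.239  0.012] max [0.796 0.001 0.065] topmean [ 0.736 -0.202  0.059]
scene [382. 195.] 224 min [0.363 0.031 0.012] max [0.404 0.074 0.072] topmean [0.381 0.052 0.069]
scene [349. 202.] 510 min [ 0.461 -0.01   0.012] max [0.523 0.053 0.105] topmean [0.488 0.019 0.101]
scene [384. 259.] 856 min [0.502 0.175 0.012] max [0.583 0.254 0.068] topmean [0.545 0.215 0.064]
scene [316. 300.] 2840 min [0.717 0.048 0.012] max [0.794 0.311 0.041] topmean [0.756 0.191 0.035]
scene [540. 276.] 239 min [0.197 0.494 0.012] max [0.338 0.516 0.021] topmean [0.27  0.505 0.016]
scene [558. 290.] 258 min [0.196 0.545 0.012] max [0.35  0.568 0.021] topmean [0.272 0.555 0.016]
scene [584. 291.] 45 min [0.2   0.594 0.012] max [0.267 0.6   0.02 ] topmean [0.22
[... 317 characters left out ...]
. 174.] 66 min [0.246 0.542 0.012] max [0.331 0.563 0.02 ] topmean [0.289 0.551 0.016]
side [165. 180.] 89 min [0.236 0.489 0.012] max [0.334 0.513 0.02 ] topmean [0.283 0.5   0.015]
side [284. 221.] 1608 min [ 0.428 -0.103  0.012] max [0.582 0.251 0.106] topmean [0.486 0.016 0.102]
side [413. 238.] 2062 min [ 0.671 -0.244  0.012] max [ 0.793 -0.001  0.063] topmean [ 0.728 -0.21   0.06 ]
side [243. 235.] 338 min [0.356 0.025 0.012] max [0.4   0.06  0.073] topmean [0.379 0.048 0.07 ]
side [325. 292.] 2716 min [ 0.386 -0.29   0.012] max [ 0.522 -0.151  0.073] topmean [ 0.452 -0.223  0.069]
side [428. 350.] 987 min [ 0.459 -0.451  0.012] max [ 0.67  -0.42   0.026] topmean [ 0.513 -0.438  0.021]
```

View pics/crop0.png

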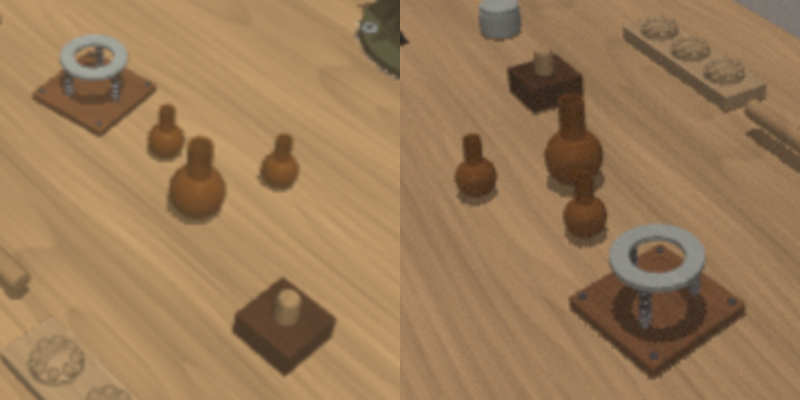

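```bash
cat >> h.py <<'E'
from scipy.spatial.transform import Rotation as Ro
G=np.diag([-1.,1.,-1.])
def go(x,y,zg):
    "what to do to bring grasp point to x,y,zg with tool down, jaws along y"
    s=ctrl.get_state(); R=Ro.from_rotvec(s["tool_rot"]).as_matrix()
    g=s["position"]+R[:,2]*.164
    d=np.array([x,y,zg+.164])-s["position"]
    print("t",round(s["time"],2),"grasp",g.round(4),"F",s["ft_force"].round(2),"T",s["torque"].round(2),"w",round(s["grip_width"],3))
    print("tool shift cm",(R.T@d*100).round(2),"ideal-axes",(G.T@d*100).round(2),"turn",Ro.from_matrix(R.T@G).as_rotvec().round(3),"q",s["joint_positions"].round(2))
E
python3 -c "
from h import *
go(.542,.214,.18)"
```

```text
t 0.15 grasp [0.1776 0.6249 0.2399] F [ 0.12  0.09 -0.15] T [ 0.02 -0.03 -0.03] w 1.004
tool shift cm [-46.28 -29.58   6.04] ideal-axes [-36.44 -41.11   5.99] turn [-0.001 -0.    -0.277] q [-1.28  0.32 -0.07  1.45  0.02  1.37 -0.06]
```

Emit:
play_rows --targets "0 0 0 0 0 -0.14 0.3; 0 0 0 0 0 -0.14 0.3; -3.6 -4.1 0.4 0 0 0 0.3; -3.6 -4.1 0.4 0 0 0 0.3; -3.6 -4.1 0.4 0 0 0 0.3; -3.6 -4.1 0.4 0 0 0 0.3; -3.6 -4.1 0.4 0 0 0 0.3; -3.6 -4.1 0.4 0 0 0 0.3; -3.6 -4.1 0.4 0 0 0 0.3; -3.6 -4.1 0.4 0 0 0 0.3; -3.6 -4.1 0.4 0 0 0 0.3; 0 0 0 0 0 0 0.3" --newtons 20

```text
time: 1.65
position: [0.5152, 0.2483, 0.3626]
tool_rot: [0.024, -3.138, 0.009]
ft_force: [0.0, 0.7, 0.6]
grip_width: 0.65
```

```bash
python3 -c "
from h import *
go(.542,.214,.18)
im=grab('wrist');save(im,'wrist1');np.savez('pics/wrist1.npz',**im)"
```

```text
t 1.65 grasp [0.5146 0.2474 0.1987] F [0.02 0.71 0.57] T [ 0.04  0.01 -0.01] w 0.65
tool shift cm [-2.64 -3.46  1.88] ideal-axes [-2.68 -3.43  1.86] turn [-0.006 -0.003  0.015] q [-0.69  0.18  0.22  1.71 -0.04  1.26  1.12]
```

View pics/wrist1.png

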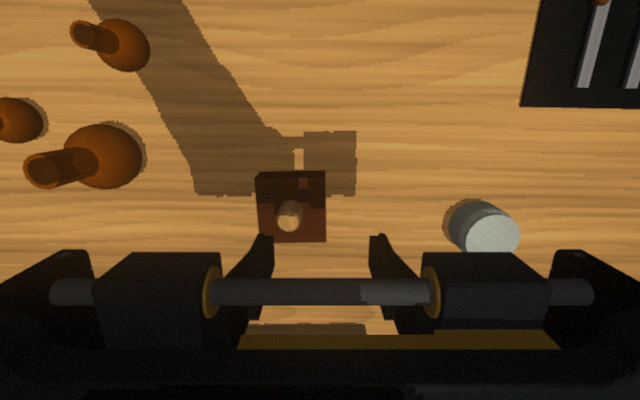

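The wrist view shows the stopper's head at (290,215) on the block at (257–326, 171–242). I'll measure both in this view.

```bash
python3 - <<'E'
from h import *
for n in("wrist1","scene0","side0"):
    im=np.load(f"pics/{n}.npz"); P=pts(im)
    m=(abs(P[...,0]-.542)<.06)&(abs(P[...,1]-.214)<.06)
    t=m&(P[...,2]>.061); q=P[t]; v,u=np.nonzero(t)
    print(n,"head top n",len(q),"mid",((q.min(0)+q.max(0))/2).round(4),"ext",np.ptp(q,0).round(3))
    (cx,cy),r=cv2.minEnclosingCircle(q[:,:2].astype(np.float32)); print("  circ",cx,cy,r)
    b=P[m&(abs(P[...,2]-.034)<.004)]
    print("  block rect",cv2.minAreaRect(b[:,:2].astype(np.float32)), "z",np.median(b[:,2]))
E
```

```text
wrist1 head top n 45499 mid [0.5186 0.2203 0.1793] ext [0.073 0.107 0.236]
  circ 0.49927857518196106 0.2204466611146927 0.05619565024971962
  block rect ((0.5432687997817993, 0.21493996679782867), (0.07552482187747955, 0.07507915049791336), 2.196812629699707) z 0.033862718285240435
scene0 head top n 65 mid [0.5446 0.2143 0.0645] ext [0.023 0.024 0.007]
  circ 0.5440711379051208 0.21431462466716766 0.012901206500828266
  block rect ((0.5430129766464233, 0.21433374285697937), (0.07724647969007492, 0.07598382979631424), 1.9197947978973389) z 0.032861204388694665
side0 head top n 34 mid [0.5419 0.2112 0.0641] ext [0.023 0.025 0.006]
  circ 0.5402944684028625 0.2110840529203415 0.013276694342494011
  block rect ((0.5419707894325256, 0.2114468812942505), (0.079695925116539, 0.0786643698811531), 0.9772628545761108) z 0.0335746055450247
```

Emit:
play_rows --targets "-2.8 -3.3 1.0 0 0 0.015 0.3; 0 0 2 0 0 0 0.3; 0 0 2 0 0 0 0.3; 0 0 2 0 0 0 0.3; 0 0 0 0 0 0 0.3"

```text
time: 2.33
position: [0.5383, 0.226, 0.2906]
tool_rot: [0.025, -3.134, -0.001]
ft_force: [0.7, -0.1, 0.3]
grip_width: 0.645
```

```bash
python3 -c "
from h import *
go(.543,.2145,.056)"
```

```text
t 2.33 grasp [0.5371 0.2262 0.1266] F [ 0.72 -0.1   0.29] T [0.04 0.   0.04] w 0.645
tool shift cm [-0.5  -1.17  7.06] ideal-axes [-0.47 -1.15  7.06] turn [ 0.001 -0.007  0.016] q [-0.64  0.27  0.24  1.76 -0.07  1.12  1.2 ]
```

Emit:
play_rows --targets "-0.6 -1.4 1 0 0 0.02 0.3; 0 0 2 0 0 0 0.3; 0 0 2 0 0 0 0.3; 0 0 1.5 0 0 0 0.3; 0 0 0 0 0 0 0.3"

```text
time: 2.95
position: [0.5461, 0.2111, 0.2263]
tool_rot: [-0.01, -3.14, -0.004]
ft_force: [0.0, 0.3, 0.3]
grip_width: 0.648
```

```bash
python3 -c "
from h import *
go(.543,.2145,.056)"
```

```text
t 2.95 grasp [0.5458 0.2115 0.0623] F [0.03 0.26 0.3 ] T [ 0.06 -0.01 -0.  ] w 0.648
tool shift cm [0.31 0.34 0.63] ideal-axes [0.31 0.34 0.63] turn [ 0.003 -0.002 -0.006] q [-0.62  0.34  0.24  1.82 -0.1   1.    1.23]
```

Emit:
play_rows --targets "0.3 0.3 0.6 0 0 0 0.3; 0 0 0 0 0 0 0.3"

```text
time: 3.2
position: [0.5434, 0.2144, 0.2212]
tool_rot: [-0.01, -3.141, -0.006]
ft_force: [-0.3, 0.3, 1.0]
grip_width: 0.649
```

```bash
python3 -c "
from h import *
go(.543,.2145,.056)"
```

```text
t 3.2 grasp [0.5434 0.215  0.0572] F [-0.27  0.34  1.02] T [ 0.    0.03 -0.01] w 0.649
tool shift cm [0.04 0.01 0.12] ideal-axes [0.04 0.01 0.12] turn [ 0.004 -0.    -0.006] q [-0.62  0.34  0.24  1.82 -0.1   0.98  1.22]
```

Emit:
play_rows --targets "0 0 0.1 0 0 0 -1; 0 0 0 0 0 0 -1; 0 0 0 0 0 0 -1; 0 0 0 0 0 0 -1; 0 0 0 0 0 0 -1; 0 0 0 0 0 0 -1" --newtons 30

```text
time: 3.95
position: [0.5439, 0.2147, 0.2215]
tool_rot: [0.009, 3.14, 0.007]
ft_force: [0.2, 1.0, -0.1]
grip_width: 0.288
```

```bash
python3 -c "
from h import *
go(.543,.2145,.15)"
```

```text
t 3.95 grasp [0.5443 0.2155 0.0575] F [ 0.24  0.96 -0.08] T [ 0.02 -0.01 -0.02] w 0.288
tool shift cm [ 0.08  0.02 -9.25] ideal-axes [ 0.09 -0.02 -9.25] turn [ 0.005  0.002 -0.006] q [-0.62  0.34  0.24  1.82 -0.1   0.98  1.22]
```

Emit:
play_rows --targets "0 0 -2 0 0 0 -1; 0 0 -3 0 0 0 -1; 0 0 -4 0 0 0 -1; 0 0 -4 0 0 0 -1; 0 0 -4 0 0 0 -1; 0 0 0 0 0 0 -1"

```text
time: 4.7
position: [0.5432, 0.2137, 0.3954]
tool_rot: [-0.01, -3.141, -0.005]
ft_force: [1.2, 0.0, -0.6]
grip_width: 0.291
```

```bash
python3 - <<'E'
from h import *
go(.487,.1,.2)
im=grab('wrist');save(im,'wrist2');np.savez('pics/wrist2.npz',**im)
E
```

```text
t 4.7 grasp [0.5432 0.2142 0.2314] F [ 1.24  0.05 -0.64] T [-0.   -0.02 -0.01] w 0.291
tool shift cm [  5.55 -11.41   3.11] ideal-axes [  5.62 -11.37   3.14] turn [ 0.003 -0.001 -0.006] q [-0.64  0.18  0.26  1.65 -0.05  1.32  1.19]
```

View pics/wrist2.png

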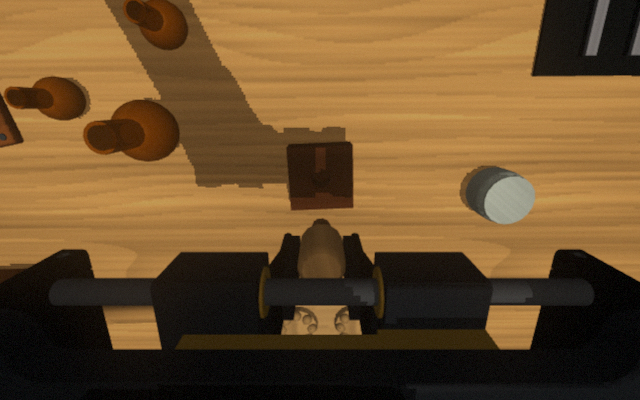

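The stopper is held upright in the jaws, at (320,245), and the hole in the rest is empty. The flask's mouth is at (103,138). I'll move near it and measure the rim from closer.

Emit:
play_rows --targets "2.5 -4 0 0 0 0 -1; 2.5 -4 0 0 0 0 -1; 1.5 -4 0 0 0 0 -1; 0 0 0 0 0 0 -1;0 0 0 0 0 0 -1"

```text
time: 5.38
position: [0.4732, 0.0915, 0.3858]
tool_rot: [-0.007, -3.127, 0.004]
ft_force: [-0.3, 0.1, 0.3]
grip_width: 0.29
```

```bash
python3 - <<'E'
from h import *
go(.487,.018,.2)
im=grab('wrist');save(im,'wrist3');np.savez('pics/wrist3.npz',**im)
for n in("wrist3","wrist2","scene0","side0"):
    im=np.load(f"pics/{n}.npz"); P=pts(im)
    m=(np.hypot(P[...,0]-.487,P[...,1]-.018)<.035)
    q=P[m&(abs(P[...,2]-.104)<.004)]
    if len(q)<5: print(n,"few");continue
    print(n,len(q),"mid",((q.min(0)+q.max(0))/2).round(4),"ext",np.ptp(q,0).round(3),"circ",cv2.minEnclosingCircle(q[:,:2].astype(np.float32)))
    q=P[m&(abs(P[...,2]-.029)<.012)]
    A=np.c_[2*q,np.ones(len(q))]; s=np.linalg.lstsq(A,(q**2).sum(1),rcond=None)[0]
    q=P[m&(P[...,2]>.01)&(P[...,2]<.05)]
    A=np.c_[2*q,np.ones(len(q))]; s=np.linalg.lstsq(A,(q**2).sum(1),rcond=None)[0]
    print("  belly sphere",s[:3].round(4),"r",np.sqrt(s[3]+s[:3]@s[:3]).round(4))
E
```

```text
t 5.38 grasp [0.4707 0.0912 0.2218] F [-0.26  0.14  0.35] T [ 0.06 -0.03  0.02] w 0.29
tool shift cm [-1.45 -7.34  2.18] ideal-axes [-1.38 -7.35  2.18] turn [-0.002 -0.015 -0.004] q [-0.57 -0.03  0.32  1.89  0.01  1.3   1.31]
wrist3 403 mid [0.4878 0.0192 0.1028] ext [0.029 0.03  0.005] circ ((0.48767730593681335, 0.019113710150122643), 0.015202688053250313)
  belly sphere [0.4882 0.0192 0.0288] r 0.0336
wrist2 531 mid [0.4881 0.0196 0.1026] ext [0.029 0.03  0.005] circ ((0.4881896376609802, 0.01975674368441105), 0.015761950984597206)
  belly sphere [0.4883 0.0191 0.0288] r 0.0336
scene0 29 mid [0.4873 0.019  0.1028] ext [0.025 0.029 0.005] circ ((0.4897846579551697, 0.019384047016501427), 0.015170382335782051)
  belly sphere [0.4876 0.0186 0.0279] r 0.0331
side0 51 mid [0.4861 0.0162 0.103 ] ext [0.028 0.03  0.006] circ ((0.48665571212768555, 0.01625949889421463), 0.015896910801529884)
  belly sphere [0.4866 0.0172 0.029 ] r 0.0332
```

View pics/wrist3.png

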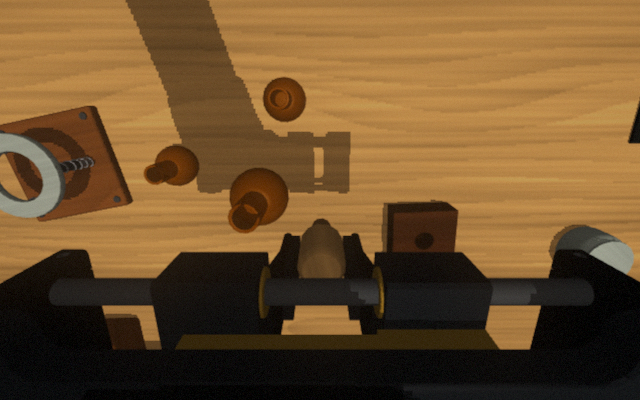

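Emit:
play_rows --targets "-0.8 -3.5 0.5 0 -0.015 0 -1; -0.7 -3.5 0.5 0 0 0 -1; 0 0 0 0 0 0 -1; 0 0 0 0 0 0 -1"

```text
time: 5.92
position: [0.4896, 0.0252, 0.3737]
tool_rot: [0.007, -3.14, 0.007]
ft_force: [-0.3, 0.3, -0.9]
grip_width: 0.291
```

```bash
python3 - <<'E'
from h import *
go(.488,.019,.165)
E
```

```text
t 5.92 grasp [0.4893 0.0245 0.2097] F [-0.31  0.34 -0.88] T [0.05 0.02 0.02] w 0.291
tool shift cm [ 0.16 -0.6   4.47] ideal-axes [ 0.16 -0.62  4.47] turn [-0.004 -0.002  0.004] q [-0.5  -0.01  0.39  1.89  0.01  1.26  1.47]
```

Emit:
play_rows --targets "0.1 -0.6 1.5 0 0 0 -1; 0 0 1.5 0 0 0 -1; 0 0 1.3 0 0 0 -1; 0 0 0 0 0 0 -1; 0 0 0 0 0 0 -1"

```text
time: 6.55
position: [0.488, 0.0217, 0.3264]
tool_rot: [0.015, -3.137, 0.007]
ft_force: [0.6, 0.1, -0.4]
grip_width: 0.292
```

```bash
python3 - <<'E'
from h import *
go(.488,.019,.1275)
for n in("wrist","side","scene"):
    im=grab(n);save(im,n+'4');np.savez(f'pics/{n}4.npz',**im)
a=cv2.imread("pics/side4.png")[150:280,220:350]; b=cv2.imread("pics/scene4.png")[130:260,290:420]
f=lambda x:cv2.resize(x,(400,400),interpolation=cv2.INTER_CUBIC)
cv2.imwrite("pics/crop4.png",np.hstack([f(a),f(b)]))
E
```

```text
t 6.55 grasp [0.4873 0.021  0.1624] F [ 0.63  0.09 -0.43] T [-0.02  0.02 -0.06] w 0.292
tool shift cm [-0.01 -0.26  3.49] ideal-axes [ 0.   -0.27  3.49] turn [-0.005 -0.004  0.01 ] q [-0.49  0.03  0.4   1.95 -0.01  1.17  1.49]
```

View pics/crop4.png

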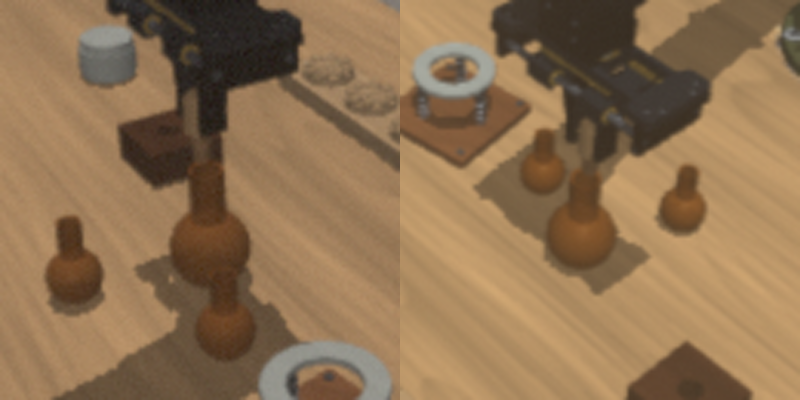

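View pics/wrist4.png

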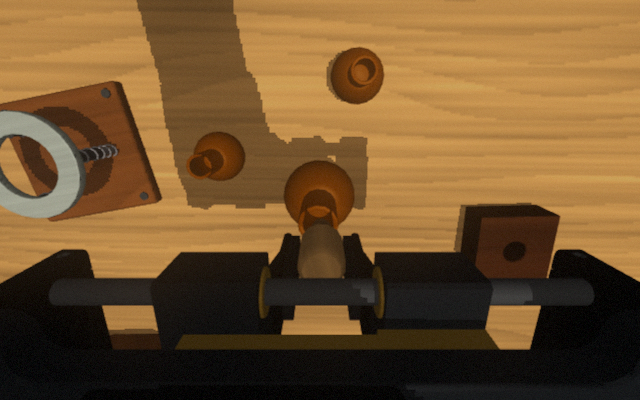

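Both outside views and the wrist view show the stopper directly over the large flask's mouth, wrist (320,215), within a few mm. I'll remeasure the rim and the held stopper.

```bash
python3 - <<'E'
from h import *
for n in("wrist4","scene4","side4"):
    im=np.load(f"pics/{n}.npz"); P=pts(im)
    m=(np.hypot(P[...,0]-.487,P[...,1]-.018)<.035)
    q=P[m&(abs(P[...,2]-.104)<.004)]
    print(n,len(q),"rim mid",((q.min(0)+q.max(0))/2).round(4),"ext",np.ptp(q,0).round(3))
    q=P[m&(P[...,2]>.01)&(P[...,2]<.05)]
    A=np.c_[2*q,np.ones(len(q))]; s=np.linalg.lstsq(A,(q**2).sum(1),rcond=None)[0]
    print("  belly",s[:3].round(4))
    t=m&(P[...,2]>.112)&(P[...,2]<.19)
    for z in np.arange(.112,.172,.006):
        q=P[m&(abs(P[...,2]-z)<.003)]
        if len(q)>5: print("   z",z.round(3),len(q),q.min(0)[:2].round(4),q.max(0)[:2].round(4))
E
```

```text
wrist4 403 rim mid [0.4848 0.0189 0.1029] ext [0.024 0.029 0.006]
  belly [0.4881 0.019  0.0287]
   z 0.112 13 [0.4794 0.0169] [0.483  0.0272]
   z 0.118 39 [0.4783 0.015 ] [0.4832 0.0271]
   z 0.124 28 [0.4779 0.0158] [0.4805 0.0257]
   z 0.136 8 [0.4733 0.0102] [0.4797 0.0314]
   z 0.142 170 [0.4728 0.    ] [0.4822 0.0404]
   z 0.148 327 [0.4727 0.    ] [0.4843 0.0429]
   z 0.154 362 [4.729e-01 1.000e-04] [0.4845 0.0428]
   z 0.16 405 [ 0.4725 -0.    ] [0.498  0.0429]
   z 0.166 750 [ 0.4726 -0.0006] [0.4934 0.0437]
scene4 25 rim mid [0.4885 0.0193 0.103 ] ext [0.026 0.029 0.006]
  belly [0.4876 0.0186 0.0279]
   z 0.118 9 [0.4825 0.0153] [0.4921 0.0271]
   z 0.124 6 [0.4871 0.0168] [0.4924 0.0292]
   z 0.142 12 [0.4806 0.0074] [0.4992 0.0425]
   z 0.148 31 [0.4762 0.    ] [0.5011 0.0443]
   z 0.154 29 [0.477  0.0016] [0.5001 0.0427]
   z 0.16 29 [4.766e-01 4.000e-04] [0.4988 0.0429]
   z 0.166 32 [0.4799 0.0012] [0.4995 0.044 ]
side4 53 rim mid [0.4862 0.016  0.1026] ext [0.029 0.03  0.005]
  belly [0.4868 0.0175 0.029 ]
   z 0.118 11 [0.4779 0.0109] [0.4877 0.0168]
   z 0.124 11 [0.477  0.0114] [0.4876 0.0199]
   z 0.13 14 [0.4762 0.0095] [0.4921 0.0194]
   z 0.136 8 [0.4756 0.0094] [0.4913 0.0206]
   z 0.142 17 [ 0.4707 -0.0007] [0.4896 0.0261]
   z 0.148 31 [ 0.4713 -0.0044] [0.4971 0.0421]
   z 0.154 43 [ 0.4713 -0.0035] [0.499  0.0414]
   z 0.16 35 [ 0.4715 -0.003 ] [0.4985 0.0426]
   z 0.166 41 [ 0.4729 -0.0037] [0.4986 0.0389]
```

Emit:
play_rows --targets "-0.25 -0.25 0.3 -0.004 -0.004 0.008 -1; 0 0 1 0 0 0 -1; 0 0 0.3 0 0 0 -1; 0 0 0 0 0 0 -1"

```text
time: 7.2
position: [0.491, 0.0188, 0.3102]
tool_rot: [-0.001, 3.14, 0.0]
ft_force: [-0.5, 0.4, -0.7]
grip_width: 0.291
```

```bash
python3 - <<'E'
from h import *
go(.4893,.019,.1275)
E
```

```text
t 7.2 grasp [0.4913 0.0188 0.1462] F [-0.53  0.38 -0.73] T [-0.03  0.04 -0.01] w 0.291
tool shift cm [0.18 0.02 1.87] ideal-axes [0.17 0.02 1.87] turn [0.    0.002 0.001] q [-0.48  0.05  0.4   1.97 -0.02  1.13  1.5 ]
```

Emit:
play_rows --targets "0.17 0 0.3 0 0 0 -1; 0 0 0.5 0 0 0 -1; 0 0 0.4 0 0 0 -1; 0 0 0 0 0 0 -1"

```text
time: 7.7
position: [0.4892, 0.0189, 0.2973]
tool_rot: [-0.001, 3.14, 0.0]
ft_force: [0.4, -0.6, -0.5]
grip_width: 0.29
```

```bash
python3 - <<'E'
from h import *
go(.4893,.019,.1275)
E
```

```text
t 7.7 grasp [0.4894 0.019  0.1333] F [ 0.39 -0.61 -0.54] T [ 0.03 -0.    0.  ] w 0.29
tool shift cm [-0.01  0.01  0.58] ideal-axes [-0.01  0.01  0.58] turn [0.    0.002 0.001] q [-0.48  0.06  0.4   1.99 -0.03  1.1   1.5 ]
```

Emit:
play_rows --targets "0 0 0.3 0 0 0 -1; 0 0 0.3 0 0 0 -1; 0 0 0.2 0 0 0 -1; 0 0 0.2 0 0 0 -1"

```text
time: 8.2
position: [0.4913, 0.0191, 0.2915]
tool_rot: [-0.001, 3.134, 0.004]
ft_force: [-2.4, -1.2, 13.6]
grip_width: 0.287
```

```bash
python3 - <<'E'
from h import *
go(.4893,.019,.1275)
E
```

```text
t 8.2 grasp [0.4926 0.0195 0.1275] F [-2.41 -1.19 13.61] T [-0.04  0.85 -0.01] w 0.287
tool shift cm [ 0.2  -0.01 -0.  ] ideal-axes [ 0.2  -0.01  0.  ] turn [0.002 0.008 0.001] q [-0.48  0.07  0.4   1.99 -0.03  1.08  1.51]
```

Emit:
play_rows --targets "0 0 0 0 0 0 -1; 0 0 0 0 0 0 -1; 0 0 0 0 0 0 -0.1; 0 0 0 0 0 0 0.1; 0 0 0 0 0 0 0.2; 0 0 0 0 0 0 0.2"

```text
time: 8.95
position: [0.4914, 0.0191, 0.2915]
tool_rot: [-0.001, 3.133, 0.004]
ft_force: [-0.3, 0.9, 0.4]
grip_width: 0.578
```

```bash
python3 - <<'E'
from h import *
go(.488,.019,.15)
for n in("wrist","side","scene"):
    im=grab(n);save(im,n+'5');np.savez(f'pics/{n}5.npz',**im)
a=cv2.imread("pics/side5.png")[150:280,220:350]; b=cv2.imread("pics/scene5.png")[130:260,290:420]
f=lambda x:cv2.resize(x,(400,400),interpolation=cv2.INTER_CUBIC)
cv2.imwrite("pics/crop5.png",np.hstack([f(a),f(b)]))
E
```

```text
t 8.95 grasp [0.4927 0.0195 0.1275] F [-0.3   0.94  0.37] T [-0.01  0.01  0.01] w 0.578
tool shift cm [ 0.32 -0.   -2.25] ideal-axes [ 0.34 -0.01 -2.25] turn [0.003 0.008 0.001] q [-0.48  0.07  0.4   1.99 -0.03  1.08  1.51]
```

View pics/crop5.png

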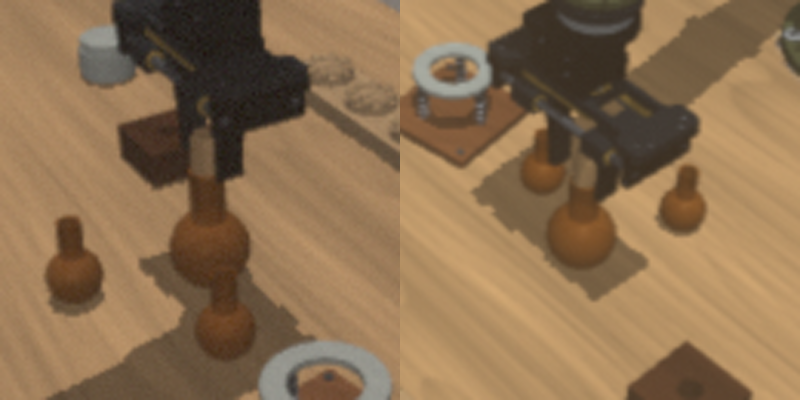

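```bash
python3 - <<'E'
from h import *
for n in("wrist5","scene5","side5"):
    im=np.load(f"pics/{n}.npz"); P=pts(im)
    m=(np.hypot(P[...,0]-.487,P[...,1]-.018)<.017)&(P[...,2]>.105)
    if n=="wrist5": m&=P[...,2]<.145
    q=P[m]; print(n,len(q),np.percentile(q[:,2],[50,90,97,100]).round(4),q.mean(0).round(4))
    m=(np.hypot(P[...,0]-.487,P[...,1]-.018)<.035)
    q=P[m&(P[...,2]>.01)&(P[...,2]<.05)]
    A=np.c_[2*q,np.ones(len(q))]; s=np.linalg.lstsq(A,(q**2).sum(1),rcond=None)[0]
    print("  belly",s[:3].round(4))
go(.4885,.019,.0925)
E
```

```text
wrist5 2339 [0.1338 0.1361 0.1365 0.1373] [0.4832 0.0194 0.1294]
  belly [0.488  0.019  0.0288]
scene5 298 [0.5153 0.5291 0.5323 0.5344] [0.4872 0.0222 0.3586]
  belly [0.488  0.0186 0.0284]
side5 118 [0.126  0.1368 0.352  0.4396] [0.4815 0.0114 0.1393]
  belly [0.4866 0.0169 0.0292]
t 9.1 grasp [0.4928 0.0195 0.1276] F [ 0.52 -0.19  0.15] T [ 0.   -0.03 -0.01] w 0.593
tool shift cm [ 0.32 -0.01  3.51] ideal-axes [ 0.29 -0.01  3.51] turn [0.003 0.008 0.001] q [-0.48  0.07  0.4   1.99 -0.03  1.08  1.51]
```

Emit:
play_rows --targets "0.3 0 0.3 0 0.008 0 0.2; 0 0 1 0 0 0 0.2; 0 0 1 0 0 0 0.2; 0 0 0.8 0 0 0 0.2; 0 0 0 0 0 0 0.2" --newtons 50

```text
time: 9.72
position: [0.4878, 0.0191, 0.2576]
tool_rot: [0.001, -3.14, -0.003]
ft_force: [0.1, -0.2, 0.2]
grip_width: 0.598
```

```bash
python3 - <<'E'
from h import *
go(.4885,.019,.0925)
E
```

```text
t 9.72 grasp [0.4874 0.0195 0.0936] F [ 0.09 -0.24  0.16] T [ 0.04 -0.02  0.02] w 0.598
tool shift cm [-0.08 -0.01  0.11] ideal-axes [-0.07 -0.01  0.11] turn [ 0.002 -0.002  0.001] q [-0.48  0.11  0.4   2.03 -0.05  1.02  1.53]
```

The stopper's top is at 0.136 m, which means it is fully in. The jaws are around the neck, so I'll grip it.

Emit:
play_rows --targets "-0.08 0 0 0 0 0 0.2; 0 0 0 0 0 0 -1; 0 0 0 0 0 0 -1; 0 0 0 0 0 0 -1; 0 0 0 0 0 0 -1; 0 0 0 0 0 0 -1" --newtons 50

```text
time: 10.48
position: [0.4891, 0.019, 0.2582]
tool_rot: [0.001, -3.141, -0.004]
ft_force: [0.1, 0.9, -1.2]
grip_width: 0.326
```

```bash
python3 - <<'E'
from h import *
go(.488,.019,.25)
E
```

```text
t 10.47 grasp [0.489  0.0194 0.0942] F [ 0.07  0.89 -1.25] T [ 0.03 -0.11 -0.03] w 0.326
tool shift cm [  0.11   0.04 -15.58] ideal-axes [  0.11   0.   -15.58] turn [ 0.002 -0.     0.001] q [-0.47  0.11  0.4   2.03 -0.05  1.02  1.53]
```

Emit:
play_rows --targets "0 0 -1.5 0 0 0 -1; 0 0 -2.5 0 0 0 -1; 0 0 -3 0 0 0 -1; 0 0 -3 0 0 0 -1; 0 0 -3 0 0 0 -1; 0 0 -2 0 0 0 -1; 0 0 0 0 0 0 -1; 0 0 0 0 0 0 -1"

```text
time: 11.48
position: [0.4869, 0.0182, 0.4146]
tool_rot: [-0.0, -3.136, -0.003]
ft_force: [0.2, 0.2, -3.0]
grip_width: 0.332
```

```bash
python3 - <<'E'
from h import *
go(.4545,-.219,.24)
for n in("side","wrist","scene"):
    im=grab(n);save(im,n+'6');np.savez(f"pics/{n}6.npz",**im)
E
```

```text
t 11.47 grasp [0.4861 0.0185 0.2506] F [ 0.19  0.22 -3.04] T [ 0.06  0.   -0.01] w 0.332
tool shift cm [  3.23 -23.72   1.03] ideal-axes [  3.24 -23.72   1.06] turn [ 0.002 -0.005 -0.   ] q [-0.5  -0.04  0.4   1.84  0.01  1.35  1.47]
```

View pics/side6.png

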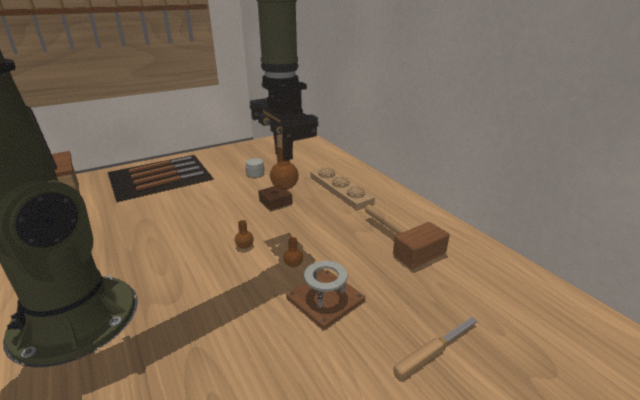

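View pics/wrist6.png

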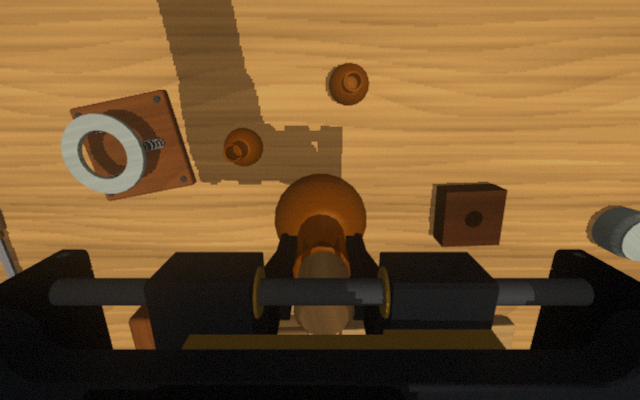

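The flask is lifted with its stopper in (side view 284,175), and the ring is in full view at wrist (104,153). I'll measure the ring's centre and how the flask sits in the jaws.

```bash
cat >> h.py <<'E'
def ring(im,zr=.07):
    P=pts(im); m=((abs(P[...,2]-zr)<.004)&(np.hypot(P[...,0]-.4545,P[...,1]+.219)<.06)).astype(np.uint8)
    q=P[m>0]; (x,y),r=cv2.minEnclosingCircle(q[:,:2].astype(np.float32))
    o=q[np.hypot(q[:,0]-x,q[:,1]-y)>.035]
    print(" ring",len(q),"z",np.median(q[:,2]).round(4),"circle",round(x,4),round(y,4),round(r,4),"bbox mid",((q.min(0)+q.max(0))/2).round(4))
def belly(im,c,zb):
    P=pts(im); m=(np.linalg.norm(P-np.r_[c,zb],axis=-1)<.04)&(P[...,2]<zb+.022)
    for k in range(3):
        q=P[m]; A=np.c_[2*q,np.ones(len(q))]; s=np.linalg.lstsq(A,(q**2).sum(1),rcond=None)[0]
        r=np.sqrt(s[3]+s[:3]@s[:3]); m=m&(abs(np.linalg.norm(P-s[:3],axis=-1)-r)<.003)
    print(" belly",s[:3].round(4),"r",r.round(4),len(q))
E
python3 - <<'E'
from h import *
for n in("wrist6","scene0","side6"):
    print(n); im=np.load(f"pics/{n}.npz"); ring(im)
    if n!="scene0": belly(im,[.486,.0185],.2506-.065)
print("scene6");belly(np.load("pics/scene6.npz"),[.486,.0185],.2506-.065)
E
```

```text
wrist6
 ring 3522 z 0.0697 circle 0.455 -0.2171 0.0446 bbox mid [ 0.4549 -0.2172  0.0693]
 belly [0.4847 0.0186 0.1852] r 0.0336 2300
scene0
 ring 228 z 0.0688 circle 0.4555 -0.2174 0.0453 bbox mid [ 0.4557 -0.2173  0.0695]
side6
 ring 709 z 0.0699 circle 0.4531 -0.219 0.0452 bbox mid [ 0.4532 -0.2197  0.0697]
 belly [0.4834 0.0165 0.1854] r 0.0332 468
scene6
 belly [0.4843 0.0181 0.1839] r 0.0333 333
```

Emit:
play_rows --targets "0.3 -2 0 0 0 0 -1; 0.5 -3.5 0 0 0 0 -1; 0.5 -3.5 0.2 0 0 0 -1; 0.5 -3.5 0.2 0 0 0 -1; 0.5 -3.5 0.2 0 0 0 -1; 0.4 -3.5 0.2 0 0 0 -1; 0.3 -2.5 0 0 0 0 -1; 0 -1 0 0 0 0 -1; 0 0 0 0 0 0 -1; 0 0 0 0 0 0 -1"

```text
time: 12.88
position: [0.45, -0.2274, 0.4016]
tool_rot: [-0.011, -3.126, 0.002]
ft_force: [-0.2, 0.7, -2.6]
grip_width: 0.329
```

```bash
python3 - <<'E'
from h import *
go(.4562,-.2172,.185)
E
```

```text
t 12.88 grasp [ 0.4475 -0.2276  0.2377] F [-0.22  0.73 -2.57] T [ 0.01 -0.08  0.04] w 0.329
tool shift cm [-0.7   1.03  5.25] ideal-axes [-0.62  1.02  5.26] turn [-0.001 -0.015 -0.007] q [-0.26 -0.    0.68  1.83  0.01  1.33  1.98]
```

Emit:
play_rows --targets "-0.8 1.0 0 0 -0.015 -0.007 -1; 0 0 1.5 0 0 0 -1; 0 0 1.5 0 0 0 -1; 0 0 1 0 0 0 -1; 0 0 0 0 0 0 -1; 0 0 0 0 0 0 -1"

```text
time: 13.62
position: [0.4592, -0.2135, 0.3574]
tool_rot: [0.009, -3.14, -0.0]
ft_force: [0.2, -0.3, -3.5]
grip_width: 0.331
```

```bash
python3 - <<'E'
from h import *
go(.4562,-.2172,.185)
for n in("wrist","scene","side"):
    im=grab(n);save(im,n+'7');print(n)
    s=ctrl.get_state(); g=s["position"]-[0,0,.164]
    ring(im); belly(im,g[:2]-[.001,0],g[2]-.065)
E
```

```text
t 13.62 grasp [ 0.4589 -0.2135  0.1934] F [ 0.15 -0.26 -3.48] T [ 0.02 -0.04  0.05] w 0.331
tool shift cm [ 0.3  -0.36  0.84] ideal-axes [ 0.3  -0.37  0.84] turn [ 0.    -0.002  0.006] q [-0.26  0.04  0.67  1.89 -0.02  1.23  1.99]
wrist
 ring 2344 z 0.0697 circle 0.4545 -0.2174 0.0437 bbox mid [ 0.442  -0.2173  0.0691]
 belly [ 0.4577 -0.2135  0.128 ] r 0.0336 2308
scene
 ring 194 z 0.0685 circle 0.4568 -0.2162 0.0445 bbox mid [ 0.4558 -0.2153  0.0696]
 belly [ 0.4581 -0.213   0.1276] r 0.0326 230
side
 ring 614 z 0.0699 circle 0.4534 -0.22 0.045 bbox mid [ 0.4537 -0.2197  0.0693]
 belly [ 0.4568 -0.2155  0.1286] r 0.0333 616
```

View pics/wrist7.png

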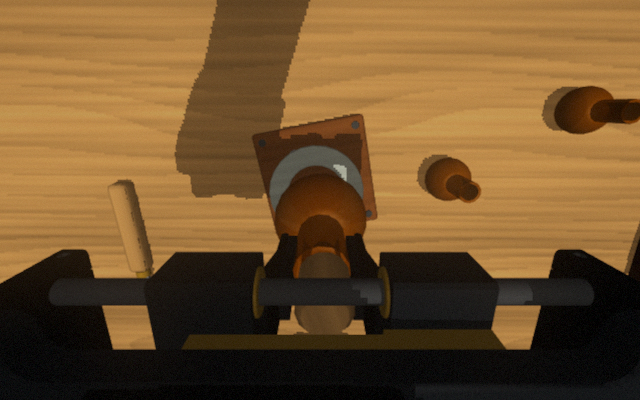

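The wrist view shows the flask above the ring (315,190), about 3–4 mm off centre. I'll correct that and lower it.

Emit:
play_rows --targets "0.35 -0.45 0.2 0 0 0.005 -1; 0 0 0.8 0 0 0 -1; 0 0 0.8 0 0 0 -1; 0 0 0 0 0 0 -1; 0 0 0 0 0 0 -1"

```text
time: 14.4
position: [0.4555, -0.2187, 0.3388]
tool_rot: [0.0, -3.141, -0.0]
ft_force: [-0.3, -0.3, -3.9]
grip_width: 0.327
```

```bash
python3 - <<'E'
from h import *
go(.4562,-.2173,.1575)
for n in("wrist","scene","side"):
    im=grab(n);save(im,n+'8');print(n)
    s=ctrl.get_state(); g=s["position"]-[0,0,.164]
    ring(im); belly(im,g[:2]-[.001,0],g[2]-.065)
E
```

```text
t 14.4 grasp [ 0.4554 -0.2187  0.1748] F [-0.33 -0.26 -3.88] T [-0.    0.04 -0.09] w 0.327
tool shift cm [-0.08  0.14  1.73] ideal-axes [-0.07  0.14  1.73] turn [ 0. -0.  0.] q [-0.25  0.05  0.68  1.91 -0.04  1.19  2.  ]
wrist
 ring 2293 z 0.0697 circle 0.4552 -0.2175 0.0441 bbox mid [ 0.4416 -0.2177  0.0692]
 belly [ 0.4543 -0.2187  0.1094] r 0.0335 2314
scene
 ring 175 z 0.0686 circle 0.4558 -0.2162 0.0448 bbox mid [ 0.4547 -0.2166  0.0692]
 belly [ 0.4544 -0.2186  0.1084] r 0.033 233
side
 ring 491 z 0.0699 circle 0.453 -0.2207 0.0438 bbox mid [ 0.4534 -0.223   0.0694]
 belly [ 0.4533 -0.2205  0.11  ] r 0.0333 603
```

Emit:
play_rows --targets "-0.08 0.13 0.2 0 0 0 -1; 0 0 0.6 0 0 0 -1; 0 0 0.6 0 0 0 -1; 0 0 0.3 0 0 0 -1; 0 0 0 0 0 0 -1" --newtons 60

```text
time: 15.18
position: [0.4564, -0.2174, 0.321]
tool_rot: [-0.001, 3.141, -0.0]
ft_force: [-0.7, -0.1, -2.7]
grip_width: 0.325
```

```bash
python3 - <<'E'
from h import *
go(.4562,-.2173,.1375)
E
```

```text
t 15.18 grasp [ 0.4565 -0.2174  0.157 ] F [-0.68 -0.05 -2.74] T [-0.08  0.19  0.02] w 0.325
tool shift cm [0.02 0.01 1.95] ideal-axes [0.02 0.01 1.95] turn [-0.     0.     0.001] q [-0.25  0.07  0.68  1.93 -0.05  1.15  2.01]
```

Just seated. Now pressing down.

Emit:
play_rows --targets "0 0 0.4 0 0 0 -1; 0 0 0.5 0 0 0 -1; 0 0 0.5 0 0 0 -1; 0 0 0.5 0 0 0 -1"

```text
time: 15.68
position: [0.4567, -0.2179, 0.3042]
tool_rot: [-0.0, 3.14, 0.002]
ft_force: [-4.0, 1.5, 8.8]
grip_width: 0.326
```

```bash
python3 - <<'E'
from h import *
go(.4562,-.2173,.1375)
E
```

```text
t 15.68 grasp [ 0.4569 -0.2177  0.1402] F [-3.96  1.46  8.81] T [0.43 1.06 0.02] w 0.326
tool shift cm [0.05 0.06 0.27] ideal-axes [0.05 0.06 0.27] turn [0.001 0.001 0.   ] q [-0.25  0.1   0.68  1.95 -0.07  1.12  2.03]
```

Emit:
play_rows --targets "0 0 0.4 0 0 0 -1; 0 0 0.3 0 0 0 -1; 0 0 0.3 0 0 0 -1"

```text
time: 16.05
position: [0.4573, -0.2188, 0.2999]
tool_rot: [0.0, 3.139, 0.007]
ft_force: [-11.0, 4.2, 28.6]
grip_width: 0.328
```

```bash
python3 - <<'E'
from h import *
go(.4562,-.2173,.1375)
E
```

```text
t 16.05 grasp [ 0.4578 -0.2181  0.1359] F [-10.98   4.24  28.55] T [1.16 2.7  0.05] w 0.328
tool shift cm [ 0.11  0.15 -0.16] ideal-axes [ 0.11  0.15 -0.16] turn [ 0.005  0.003 -0.   ] q [-0.24  0.1   0.68  1.95 -0.08  1.11  2.04]
```

At the stop with about 28 N. I'll ease the sideways load and check again.

Emit:
play_rows --targets "0.1 0.08 0.15 0.003 0.003 0 -1; 0.05 0.05 0.15 0 0 0 -1; 0 0 0.15 0 0 0 -1"

```text
time: 16.42
position: [0.4566, -0.2184, 0.3002]
tool_rot: [0.001, 3.138, 0.005]
ft_force: [-5.4, 3.7, 12.8]
grip_width: 0.325
```

```bash
python3 - <<'E'
from h import *
go(.4562,-.2173,.1375)
for n in("wrist","scene","side"):
    im=grab(n);save(im,n+'9');print(n)
    s=ctrl.get_state(); g=s["position"]-[0,0,.164]
    ring(im,.05); belly(im,g[:2]-[.001,0],g[2]-.065)
    P=pts(im);q=P[(np.hypot(P[...,0]-g[0],P[...,1]-g[1])<.017)&(P[...,2]>g[2]+.012)&(P[...,2]<g[2]+.048)]
    if len(q): print(" stopper top",np.percentile(q[:,2],[90,97]).round(4))
a=cv2.imread("pics/side9.png")[180:340,240:400]; b=cv2.imread("pics/scene9.png")[90:220,240:370]
f=lambda x:cv2.resize(x,(400,400),interpolation=cv2.INTER_CUBIC)
cv2.imwrite("pics/crop9.png",np.hstack([f(a),f(b)]))
go(.4562,-.2173,.1375)
E
```

```text
t 16.43 grasp [ 0.4572 -0.2179  0.1362] F [-5.39  3.72 12.75] T [0.6  1.49 0.01] w 0.325
tool shift cm [ 0.04  0.11 -0.13] ideal-axes [ 0.04  0.11 -0.13] turn [ 0.003  0.003 -0.   ] q [-0.24  0.1   0.68  1.95 -0.08  1.11  2.04]
wrist
 ring 2563 z 0.0497 circle 0.4547 -0.2175 0.0438 bbox mid [ 0.4458 -0.2176  0.0491]
 belly [ 0.4562 -0.2178  0.0666] r 0.0362 2652
 stopper top [0.1783 0.1786]
scene
 ring 141 z 0.0483 circle 0.4567 -0.2161 0.0448 bbox mid [ 0.456  -0.2151  0.0496]
 belly [ 0.4552 -0.2182  0.0685] r 0.0338 240
 stopper top [0.1584 0.1589]
side
 ring 448 z 0.0499 circle 0.4531 -0.2208 0.0438 bbox mid [ 0.453  -0.2221  0.05  ]
 belly [ 0.4552 -0.2184  0.0693] r 0.0348 636
 stopper top [0.1578 0.1583]
t 16.57 grasp [ 0.4571 -0.2179  0.1362] F [-4.95  2.31 13.06] T [ 0.5   1.36 -0.01] w 0.327
tool shift cm [ 0.04  0.11 -0.13] ideal-axes [ 0.04  0.11 -0.13] turn [ 0.003  0.003 -0.   ] q [-0.24  0.1   0.68  1.95 -0.08  1.11  2.04]
```

View pics/crop9.png

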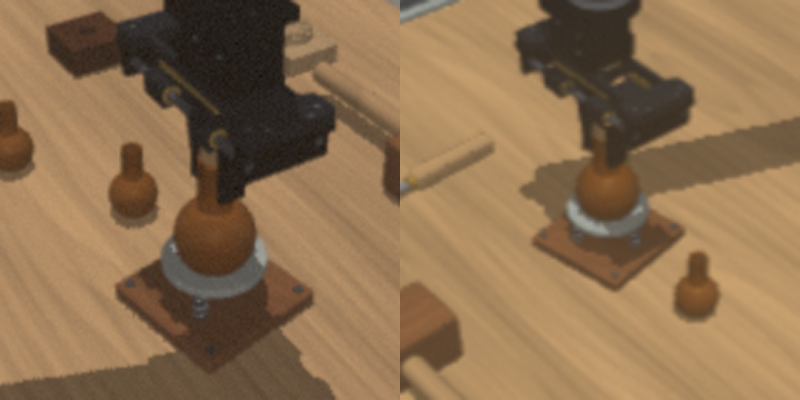

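The ring's top measures 0.0497 m, so it is down at its stop. The stopper's top is at 0.1785 m, so it is still fully in. I'll add a little push for margin.

Emit:
play_rows --targets "0.03 0.04 0.22 0 0 0 -1; 0.02 0.02 0.22 0 0 0 -1; 0 0 0.22 0 0 0 -1"

```text
time: 16.95
position: [0.4567, -0.2191, 0.3001]
tool_rot: [0.001, 3.137, 0.01]
ft_force: [-8.0, 3.0, 19.5]
grip_width: 0.326
```

```bash
python3 - <<'E'
from h import *
go(.4562,-.2173,.1375)
im=grab("wrist"); ring(im,.05)
P=pts(im);q=P[(np.hypot(P[...,0]-.457,P[...,1]+.218)<.017)&(P[...,2]>.15)&(P[...,2]<.184)]
print(np.percentile(q[:,2],97))
go(.4562,-.2173,.1375)
E
```

```text
t 16.95 grasp [ 0.4575 -0.2181  0.1361] F [-7.98  2.97 19.49] T [0.86 2.08 0.01] w 0.326
tool shift cm [ 0.05  0.18 -0.14] ideal-axes [ 0.05  0.18 -0.14] turn [ 0.006  0.005 -0.001] q [-0.24  0.1   0.68  1.95 -0.08  1.11  2.04]
 ring 2593 z 0.0497 circle 0.4552 -0.2173 0.0441 bbox mid [ 0.446  -0.2175  0.0491]
0.17857977961513727
t 17.0 grasp [ 0.4574 -0.2182  0.1361] F [-6.93  3.04 17.43] T [0.79 1.97 0.04] w 0.326
tool shift cm [ 0.04  0.19 -0.14] ideal-axes [ 0.04  0.19 -0.14] turn [ 0.006  0.005 -0.001] q [-0.24  0.1   0.68  1.95 -0.08  1.11  2.04]
```

```bash
python3 -c "
from h import *
ctrl.close_job()
go(.4562,-.2173,.1375)"
```

```text
the job is handed in; nothing more can be done
the job is handed in; nothing more can be done
```

The job is handed in with the stoppered flask held by its neck and pressed down in the cradle; no verdict was reported. I took the stopper from the rest and pushed it into the largest flask with about 14 N. Then I gripped the neck, lifted the flask, centred it over the ring and pressed it down to the stop. It took 17 s of the 64 s allowed.

**Last checks:**
- **Ring:** its top measured 0.0497 m, against 0.050 m when fully down.
- **Push:** the wrist read about 17–19 N downward, plus the flask's own weight.
- **Flask:** it was about 1–2 mm off the ring's centre and within 0.01 rad of upright, judged by the tool's tilt.
- **Stopper:** its top was at 0.1786 m, which is where it should be when fully in.
- **Bystanders:** I kept the arm away from them and they looked untouched in the pictures, but I did not measure them again at the end.

**Disagreements:**
- The side camera read positions about 2 mm different from the other two, so I relied on the wrist and scene views.
- A sideways load of about 7 N in x remained while pressing.
- The last fit to the flask's belly was less exact because the ring hid part of it; its radius came out at 34–36 mm instead of 34 mm.

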